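Cock the dog's ball launcher and load the ball

TASK

Get the dog's ball launcher on the bench ready: draw its sprung throwing arm back until it hooks on the catch and stays there by itself, then take the ball from its stand in the boot tray and lay it in the seat on the arm. The pedal works the catch like a hair trigger: the arm must never snap forward out of your hold or off the catch. Leave the mug, the carabiner and the boot jack where they are.

Things in the scene. Friction and masses are not known exactly. Their poses are not given: they have to be found in the camera images.
- launcher: Ball launcher: oak board 330 x 120 x 14 mm fixed to the bench (launcher x -260 to +70 mm), two oak cheeks carrying the axle of the throwing arm (138 mm tall, outer faces 42 mm either side of the middle). Origin on the bench straight below the axle; x: throwing direction, away from the robot; y along the axle; z up. Yawed up to 0.2 rad.
- thrower_hinge (a point): The middle of the axle, about which the throwing arm turns: 85 mm above the bench, at launcher x = y = 0. The axle is parallel to launcher y.
- thrower (a joint): Throwing arm angle (rad). 0: sprung forward on its stop, upright, leaning 20 degrees away from the robot. Grows as the arm is drawn up, back to the robot and down. At 1.92 it lies level, pointing to launcher -x; the catch holds it at about 1.91. To hook it, draw it to 1.96 or more (end stop 2.05) and ease it back. The spring pulls forward with 1 to 2 N at the grip roller all the way.
- thrower_grip (a point): Middle of the dark steel grip roller at the arm's free end, 150 mm from the axle: 19 mm thick, 30 mm long along launcher y, free to spin; pinch its two flat ends. At 0 it is 226 mm up, 51 mm beyond the axle, almost under the coat rail: come with the gripper leaning 30 to 45 degrees back to the robot, fingers forward and down. Hooked, it can stand upright.
- thrower_seat (a point): Where the centre of the seated ball belongs: 95 mm from the axle along the arm (a birch lath 22 mm wide, 12 mm thick), 35 mm off its mid-line. The seat is a birch ring 46 mm outside, 36 mm inside, 12 mm high on the lath. With the arm hooked it faces straight up, this point is 120 mm above the bench and the ring's rim 17 mm lower.
- catch (a joint): Angle of the steel catch (rad): 0 = sprung home, 0.25 = pushed right away. The catch is an upright hook beside the arm (at launcher y = +20 mm, 50 mm back from the axle); a steel pin on the side of the arm rides over its sloping nose, pushing it to about 0.15, and the nose then springs back over the pin at 0.
- pedal_mid (a point): Middle of the upper face of the trigger pedal, an aluminium plate 70 x 80 mm, 29 mm above the bench, 213 mm behind the axle (towards the robot), joined to the catch by a low bar. About 1 N down on it lets the arm fly. The hooked grip roller is 63 mm further forward and 56 mm higher.
- coat_rail: Coat rail across the bench: a black iron bar 20 mm thick, its middle line 311 mm above the bench, between two oak posts 28 mm square at y = +200 and -200 mm; bar parallel to its y. Origin on the bench below the bar, 72 mm beyond the launcher's axle. An umbrella hangs outside the +y post.
- ball_center (a point): Centre of the cork ball, 50 mm in diameter, 60 g or so. It starts on its stand, centre about 34 mm above the bench.
- stand: Stand of the ball: birch ring 46 mm outside, 36 mm inside, 14 mm high, fixed to the floor of the tray; origin at the centre of its underside, 3 mm above the bench.
- boot_tray: Galvanised boot tray 360 x 230 mm with walls 18 mm high, fixed; origin under its centre.
- mug: Bystander: red enamel mug 76 mm across and 75 mm high, standing in the tray about 160 mm from the ball's stand; origin at the centre of its underside.
- carabiner: Bystander: brass carabiner about 36 x 80 mm lying on the bench left of the launcher; origin at its centre.
- boot_jack: Bystander: birch boot jack about 250 x 110 mm lying on the bench further left; origin near its centre.
There are look-alikes about, which are no part of the job. What is meant by the part that bears ball_center is not orange, red or yellow, and is the smaller of those in its own colour.

How it is judged:
By the outcome, as a careful person would: the job done as asked, in the order asked, and still so for the second after the job is handed in, with the robot touching nothing.
It also fails if it takes over 70 s, if anything falls off the work surface, if the arm or the gripper's body presses on something with over 40 N, if the wrist force passes 120 N, or if a joint passes its speed limit or range.

ROBOT

A 6-joint arm with a two-finger parallel gripper is mounted at the origin on the work surface. World frame = base frame: x ahead of the robot, y to its left, z up, the work surface at z = 0. Lengths are in m, angles in rad, forces in N, time in s.
With the tool pointing down it reaches from about 0.4 to 0.925 m from the base axis. Payload 12.5 kg.
Tool frame: the origin (TCP) lies at the centre of the arm's flange, where the gripper is bolted on; the fingertips stand 190 mm ahead of it and the grasp point (between the pads) lies 171 mm ahead of it (robot.grasp_offset is the z of the grasp point in the tool frame, in m); z points along the fingers, y is the line along which they close (so a half turn about z gives the same grasp; the last joint's range is limited). The gripper opens to 95 mm and grips with 3 to 60 N. Pads are 20 mm wide; open, the fingers measure 119 mm over their backs; the gripper's body (75 mm by 180 mm) begins 59 mm behind the grasp point.
Start: joints at [-1.427, 0.491, 1.559, -0, 1.092, -0.106], TCP at [0.155, -0.606, 0.405] pointing down, gripper open.
Joint ranges: [-3.1, 3.1], [-0.84, 2.19], [0.05, 2.79], [-1.13, 4.28], [0.06, 2.93], [-2.69, 2.69]. Speed limits (rad/s): [2.22, 2.22, 2.79, 3.14, 3.14, 3.14].

INTERFACE

Orientations are given as [roll, pitch, yaw] about the fixed x, y, z axes, in that order (R = Rz(yaw) Ry(pitch) Rx(roll)).
In Python, from cell import robot, camera, recognise, trace gives the robot as it stands.
- The arm moves only by the shell command python3 -m inch 'ROWS' [FORCE]. ROWS is JSON, a list of rows, each a list of 3 entries, a list of its own where there are three numbers: the shift along the tool's x, y, z normalised to -1 to 1, where 1 is 0.06 m, then the turn, a rotation vector about the tool's x, y, z normalised to -1 to 1, where 1 is 5 degrees, then the opening, from -1 (shut) to 1 (fully open). In form: [[[x, y, z], [rx, ry, rz], grip], ...]. A call has 1 to 12 rows; each row shifts and turns the commanded pose from where the row before left it, along the tool's axes as they then stand; what a row does not reach is not made up. A row lasts 1/8 s, in which the tool goes at most 62.5 mm and 10.7 degrees, less where a joint would pass 70% of its speed; a pose out of reach is approached as far as the arm can. A call with a number of a shift or a turn outside -1 to 1 is refused whole. A call with a gripper value outside its range is refused whole. The fingers move at their own pace and stop on an object; FORCE is the grip in N (left out, the last holds). Time passes only in rows, so rows that do not move let the fingers close. It gives the time, the measured TCP pose, the force, the opening and the grip force at its end, in the units of the state.
- robot.read_state(): the state, without advancing time (a new reading comes with each control period).
- camera(name): name is "scene" or "top" or "wrist"; returns a dict with "color" (420x560x3 uint8, red, green, blue), "fx", "fy", "cx", "cy" (pixels), "dist_coeffs" ([k1, k2, p1, p2, k3] as OpenCV has them; the pictures are not rectified), "R" (3x3) and "t" (3): a world point X has camera coordinates R X + t. Camera axes: x right, y down, z forward; pixel columns grow to the right and rows downward; lengths in m; the calibration is good to about 2 mm. A picture is of the moment at which its call begins. There is no depth.
- robot.hand_in(): hands the job in; it is judged then, once.
Trained networks look in the newest picture that a camera, given by its name, has taken for a name from the list of things; names that differ only in an ending like _2 or _b are one class to them, and where a whole thing is asked for, a point or a joint stands for the part that bears it (a point fixed in the world has none). Each returns a list of dicts, best first, with "confidence" (0 to 1); they miss things now and then, are a little off and sometimes report something else, mostly with a low value. They report only what shows in the picture. A call takes as long as a camera call. They do not tell look-alikes from the thing itself.
- recognise(camera, target): "point" ([column, row] in pixels, amid what is visible of it).
- trace(camera, target): "pixels" (420x560 bool, what is visible of it) and "point" ([column, row] in pixels, amid what is visible of it).
The state is a dict: "time": time; "joints": joint angles; "joint_velocities": joint speeds; "joint_torque": joint torques, N m; "eef_pos": TCP position; "orientation": TCP orientation; "ft_force": force on the tool from outside, world axes, zero at the start; "torque": the same for the moment, N m; "grip_width": opening from 0.0 (shut) to 1.0 (fully open); "gripper_force": force on a finger pad.
Only numpy, scipy, OpenCV 4.12 (cv2) and the standard library are available. Lean on these libraries where they do the work, as an engineer would, in place of code of your own. Each camera call takes 0.05 s, during which the arm holds its last target. There are 200 camera calls.

## Working session

There is one attempt and no reset: what is moved stays moved. The work goes in short steps, Python scripts to look and compute and a shell command to move; the robot and the scene stay as the last step left them, time stands still between calls to the robot, and variables do not carry over. Pictures are saved under pics/ and viewed, at most 10 in all, crops included, and the job is handed in when it is done.

```bash
ls; mkdir -p pics
cat > h.py <<'E'
import numpy as np, cv2
from cell import robot, camera, recognise, trace
from scipy.spatial.transform import Rotation as Ro
def ray(c,p):
    K=np.array([[c['fx'],0,c['cx']],[0,c['fy'],c['cy']],[0,0,1]])
    u=cv2.undistortPoints(np.array([[p]],float),K,np.array(c['dist_coeffs'],float))[0,0]
    R=np.array(c['R']);t=np.array(c['t'])
    return -R.T@t, R.T@np.array([u[0],u[1],1])
def atz(c,p,z):
    o,d=ray(c,p); return o+d*(z-o[2])/d[2]
def proj(c,X):
    K=np.array([[c['fx'],0,c['cx']],[0,c['fy'],c['cy']],[0,0,1]])
    return cv2.projectPoints(np.array(X,float).reshape(-1,1,3),cv2.Rodrigues(np.array(c['R']))[0],np.array(c['t'],float),K,np.array(c['dist_coeffs'],float))[0][:,0]
def tri(a,p,b,q):
    o,d=ray(a,p);O,D=ray(b,q)
    s=np.linalg.lstsq(np.c_[d,-D],O-o,rcond=None)[0]
    A=o+s[0]*d;B=O+s[1]*D
    return (A+B)/2,np.linalg.norm(A-B)
E
python3 - <<'E'
from h import *
np.set_printoptions(precision=3,suppress=True)
cs={}
for n in("scene","top"):
    c=cs[n]=camera(n); cv2.imwrite(f"pics/{n}0.png",c["color"][...,::-1])
    for t in("launcher","thrower_hinge","thrower","thrower_grip","ball_center","stand","boot_tray","mug","pedal_mid","catch","coat_rail"):
        print(n,t,[(np.round(d["point"],1).tolist(),round(d["confidence"],2)) for d in recognise(n,t)][:4])
print(robot.read_state())
E
```

```text
pics
scene launcher [([289.1, 234.5], 0.64), ([297.5, 220.5], 0.55)]
scene thrower_hinge [([282.9, 235.1], 0.74)]
scene thrower [([298.6, 222.5], 0.56)]
scene thrower_grip [([297.7, 221.6], 0.51), ([280.1, 199.4], 0.16)]
scene ball_center [([180.5, 199.3], 0.85), ([141.7, 208.9], 0.76), ([181.6, 233.4], 0.74), ([370.9, 174.0], 0.52)]
scene stand []
scene boot_tray [([171.3, 260.2], 0.58)]
scene mug [([185.1, 276.7], 0.86)]
scene pedal_mid [([277.8, 200.4], 0.64)]
scene catch []
scene coat_rail [([343.8, 209.5], 0.95)]
top launcher [([268.2, 199.9], 0.82)]
top thrower_hinge [([268.8, 200.0], 0.58), ([270.8, 144.7], 0.22)]
top thrower [([268.3, 144.6], 0.69)]
top thrower_grip [([270.1, 145.3], 0.95)]
top ball_center [([324.1, 247.6], 0.8), ([331.6, 212.4], 0.78), ([271.0, 148.0], 0.62), ([390.0, 227.6], 0.5)]
top stand [([268.5, 200.5], 0.22)]
top boot_tray [([399.2, 203.8], 0.96), ([388.7, 228.2], 0.68), ([268.4, 240.1], 0.2)]
top mug [([390.3, 163.8], 0.61), ([269.7, 145.7], 0.45)]
top pedal_mid [([266.3, 237.9], 0.83)]
top catch [([268.8, 238.0], 0.67)]
top coat_rail [([220.5, 113.0], 0.62)]
{'time': 1.2, 'joints': array([-1.427,  0.491,  1.559,  0.   ,  1.092, -0.106]), 'joint_velocities': array([-0.   ,  0.   , -0.001, -0.001, -0.002,  0.001]), 'joint_torque': array([ -0.002, -61.249, -25.843,   0.069,   0.045,  -0.   ]), 'eef_pos': array([ 0.155, -0.606,  0.405]), 'orientation': array([ 3.142, -0.   ,  0.25 ]), 'ft_force': array([ 0.556, -1.079, -0.134]), 'torque': array([-0.058,  0.009, -0.019]), 'gripper_force': 0.0, 'grip_width': 0.9997734003340008}
```

View pics/scene0.png

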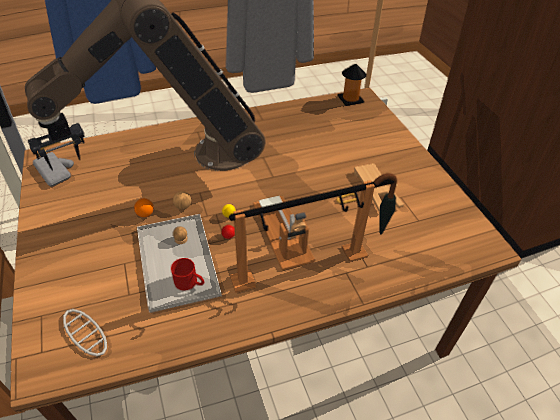

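View pics/top0.png

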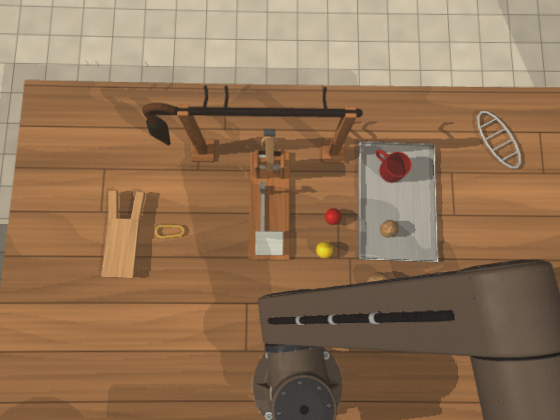

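The scene picture shows the cork ball on its stand in the tray (180,234; top 389,228). A bigger cork look-alike lies outside the tray (181,200). The launcher is at top (268,200), its pedal at (269,242), the roller at (270,145) close under the rail, and the mug at (393,166).

```bash
python3 - <<'E'
from h import *
np.set_printoptions(precision=4,suppress=True)
c=camera("top"); s=camera("scene")
def cen(n,t,z,i=0):
    r=trace(n,t); cc=c if n=="top" else s
    for d in r[:3]:
        m=d["pixels"]; ys,xs=np.nonzero(m); 
        rc=cv2.minAreaRect(np.c_[xs,ys].astype(np.float32))
        bp=cv2.boxPoints(rc)
        print(n,t,round(d["confidence"],2),m.sum(),"ctr",atz(cc,[xs.mean(),ys.mean()],z),"box",[atz(cc,p,z)[:2].round(3).tolist() for p in bp])
cen("top","pedal_mid",.029); cen("top","thrower_grip",.226); cen("top","launcher",.014); cen("top","ball_center",.034); cen("top","coat_rail",.311);cen("top","boot_tray",.018);cen("top","mug",.075)
cen("scene","ball_center",.034);cen("scene","thrower_grip",.226);cen("scene","pedal_mid",.029);cen("scene","thrower",.2)
E
python3 - <<'E'
import cv2
a=cv2.imread("pics/top0.png")[90:270,200:340]
cv2.imwrite("pics/crop1.png",cv2.resize(a,None,fx=3.3,fy=3.3,interpolation=cv2.INTER_CUBIC))
E
```

```text
top pedal_mid 0.71 795 ctr [0.4087 0.0843 0.029 ] box [[0.57, 0.121], [0.571, 0.043], [0.355, 0.042], [0.354, 0.117]]
top thrower_grip 0.97 444 ctr [0.6137 0.0832 0.226 ] box [[0.553, 0.106], [0.664, 0.101], [0.662, 0.061], [0.55, 0.067]]
top launcher 0.73 4629 ctr [0.5156 0.0824 0.014 ] box [[0.344, 0.143], [0.742, 0.144], [0.742, 0.018], [0.342, 0.024]]
top ball_center 0.77 245 ctr [ 0.4344 -0.269   0.034 ] box [[0.435, -0.235], [0.469, -0.27], [0.434, -0.303], [0.4, -0.268]]
top ball_center 0.7 127 ctr [ 0.2954 -0.2309  0.034 ] box [[0.308, -0.204], [0.308, -0.259], [0.286, -0.258], [0.285, -0.204]]
top ball_center 0.67 223 ctr [ 0.3706 -0.0769  0.034 ] box [[0.392, -0.053], [0.393, -0.1], [0.347, -0.099], [0.346, -0.053]]
top coat_rail 0.95 4184 ctr [0.6411 0.1408 0.311 ] box [[0.547, 0.377], [0.736, 0.387], [0.741, -0.142], [0.55, -0.136]]
top coat_rail 0.52 4648 ctr [0.4559 0.08   0.311 ] box [[0.321, 0.127], [0.632, 0.127], [0.631, 0.029], [0.32, 0.034]]
top boot_tray 0.95 8312 ctr [ 0.5075 -0.2994  0.018 ] box [[0.702, -0.186], [0.705, -0.431], [0.342, -0.41], [0.34, -0.177]]
[... 520 characters left out ...]
06  0.034 ] box [[0.221, -0.253], [0.241, -0.191], [0.33, -0.209], [0.311, -0.269]]
scene ball_center 0.69 123 ctr [ 0.3791 -0.0764  0.034 ] box [[0.358, -0.102], [0.342, -0.054], [0.395, -0.05], [0.41, -0.098]]
scene ball_center 0.62 141 ctr [ 0.44   -0.2677  0.034 ] box [[0.405, -0.282], [0.418, -0.242], [0.478, -0.253], [0.465, -0.293]]
scene thrower_grip 0.5 211 ctr [0.681  0.0723 0.226 ] box [[0.636, 0.065], [0.649, 0.106], [0.718, 0.079], [0.705, 0.04]]
scene pedal_mid 0.73 254 ctr [0.4332 0.0959 0.029 ] box [[0.373, 0.037], [0.317, 0.102], [0.49, 0.163], [0.538, 0.1]]
scene thrower 0.68 192 ctr [0.6605 0.0789 0.2   ] box [[0.616, 0.071], [0.629, 0.112], [0.699, 0.085], [0.686, 0.045]]
```

View pics/crop1.png

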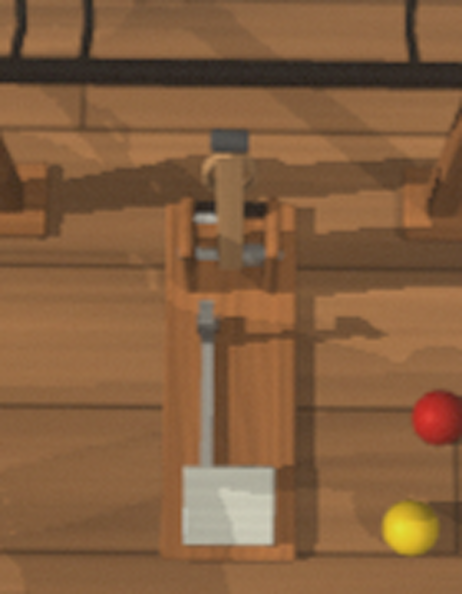

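The crop shows the roller at top-pixel (269.7,132.7), the pedal centre at (269.1,243.6), and the board's rear corners at (248.8,259) and (289.4,259).

Run:
```python
from h import *
np.set_printoptions(precision=4,suppress=True)
c=camera("top"); s=camera("scene")
f=lambda u,v,z: atz(c,[200+u/3.3,90+v/3.3],z)[:2]
print("roller",f(230,141,.226)); P=f(228,507,.029);print("pedal",P,[f(*p,.029) for p in((183,467),(275,467),(183,545),(275,545))])
print("board rear",f(161,558,.014),f(295,558,.014), "side",f(166,300,.014),f(295,300,.014))
print("cheek tops front/back", f(185,202,.138),f(286,205,.138),f(185,292,.138),f(290,292,.138))
print("rail",f(5,71,.311),f(455,73,.311))
print("cams",ray(c,[280,210]))
for yaw in(-.05,0,.05):
    # hinge guess from pedal
    R=Ro.from_euler('z',yaw).as_matrix(); H=np.r_[P,0]+R@[.213,0,0]
    L=lambda *p: H+R@np.array(p)
    print(yaw,H,[((q-[200,90])*3.3).round(0).tolist() for q in proj(c,[L(.051,0,.226),L(-.26,.06,.014),L(-.26,-.06,.014),L(-.05,.02,.1),L(.07,.06,.014)])])
    print(proj(s,[L(.051,0,.226)]))
```

```text
roller [0.6531 0.0824]
pedal [0.3871 0.0826] [array([0.4222, 0.1227]), array([0.4229, 0.0414]), array([0.3535, 0.1215]), array([0.3541, 0.0411])]
board rear [0.3431 0.1413] [0.344 0.023] side [0.5773 0.1413] [0.5786 0.0237]
cheek tops front/back [0.6311 0.1204] [0.6295 0.0359] [0.5537 0.1191] [0.5546 0.0323]
rail [0.673  0.2449] [ 0.6762 -0.0817]
cams (array([0.2516, 0.0712, 1.3334]), array([ 0.1772, -0.0148, -0.9841]))
-0.05 [0.5999 0.0719 0.    ] [[247.0, 144.0], [157.0, 558.0], [293.0, 566.0], [216.0, 306.0], [182.0, 200.0]]
[[294.9055 215.0317]]
0 [0.6001 0.0826 0.    ] [[230.0, 143.0], [159.0, 561.0], [295.0, 562.0], [206.0, 307.0], [166.0, 202.0]]
[[299.0183 214.1419]]
0.05 [0.5999 0.0932 0.    ] [[213.0, 144.0], [162.0, 565.0], [298.0, 559.0], [196.0, 308.0], [151.0, 205.0]]
[[303.0345 213.1071]]
```

```bash
cat >> h.py <<'E'
def lean(a,yaw=0): # fingers forward/down by a deg, closing along y
    return Ro.from_euler('z',yaw)*Ro.from_euler('xyz',[np.pi,0,0])*Ro.from_euler('y',a,degrees=True)
def plan(wps,start=None):
    """wps: (grasp xyz, Rot, nrows); print row shifts/turns in units"""
    s=robot.read_state()
    R=Ro.from_euler('xyz',s['orientation']); p=np.array(s['eef_pos'])
    if start: p,R=start
    g=robot.grasp_offset; G0=p+R.apply([0,0,g])
    for G,Rt,n in wps:
        G=np.array(G);R0=R;dv=(R0.inv()*Rt).as_rotvec();Gs=p+R.apply([0,0,g])
        for i in range(1,n+1):
            Rn=R0*Ro.from_rotvec(dv*i/n); pn=Gs+(G-Gs)*i/n-Rn.apply([0,0,g])
            a=np.round(R.inv().apply(pn-p)/.06,2);b=np.round((R.inv()*Rn).as_rotvec()/np.radians(5),2)
            print((a+0).tolist(),(b+0).tolist())
            p=p+R.apply(a*.06); R=R*Ro.from_rotvec(b*np.radians(5))
        print('--')
    return p,R
E
python3 - <<'E'
from h import *
print(robot.grasp_offset)
plan([((.45,-.3,.25),lean(0,0.1),8),((.47,.0825,.25),lean(0,0),7)])
E
```

```text
0.1713
[0.75, -0.46, -0.03] [0.0, 0.0, 0.21]
[0.75, -0.48, -0.04] [0.0, 0.0, 0.22]
[0.73, -0.5, -0.03] [0.0, 0.0, 0.21]
[0.73, -0.5, -0.04] [0.0, 0.0, 0.22]
[0.72, -0.52, -0.03] [0.0, 0.0, 0.21]
[0.71, -0.53, -0.04] [0.0, 0.0, 0.22]
[0.69, -0.55, -0.03] [0.0, 0.0, 0.21]
[0.69, -0.56, -0.04] [0.0, 0.0, 0.22]
--
[0.14, -0.9, 0.0] [0.0, 0.0, 0.16]
[0.12, -0.9, 0.0] [0.0, 0.0, 0.17]
[0.12, -0.91, 0.0] [0.0, 0.0, 0.16]
[0.09, -0.91, 0.0] [0.0, 0.0, 0.16]
[0.09, -0.9, 0.0] [0.0, 0.0, 0.17]
[0.07, -0.91, 0.0] [0.0, 0.0, 0.16]
[0.06, -0.91, 0.0] [0.0, 0.0, 0.16]
--
```

```bash
python3 -m inch '[[[0.74,-0.47,-0.04],[0,0,0.2],1],[[0.74,-0.48,-0.04],[0,0,0.2],1],[[0.73,-0.5,-0.04],[0,0,0.2],1],[[0.73,-0.5,-0.04],[0,0,0.2],1],[[0.72,-0.52,-0.04],[0,0,0.2],1],[[0.71,-0.53,-0.04],[0,0,0.2],1],[[0.69,-0.55,-0.04],[0,0,0.2],1],[[0.69,-0.56,-0.04],[0,0,0.2],1]]'
python3 -m inch '[[[0.14,-0.9,0],[0,0,0.17],1],[[0.12,-0.9,0],[0,0,0.17],1],[[0.12,-0.9,0],[0,0,0.17],1],[[0.1,-0.9,0],[0,0,0.17],1],[[0.09,-0.9,0],[0,0,0.17],1],[[0.07,-0.9,0],[0,0,0.17],1],[[0.06,-0.9,0],[0,0,0.17],1],[[0,0,0],[0,0,0],1]]'
python3 - <<'E'
from h import *
plan([((.61,.0825,.275),lean(45,0),10)])
E
```

```text
time: 2.95
eef_pos: [0.4484, -0.2971, 0.4242]
orientation: [3.141, -0.0, 0.109]
ft_force: [0.6, 0.1, 0.3]
grip_width: 0.999
gripper_force: 0.0
time: 3.95
eef_pos: [0.4642, 0.0844, 0.424]
orientation: [-3.141, -0.0, 0.011]
ft_force: [-0.8, -0.3, -0.5]
grip_width: 1.0
gripper_force: 0.0
[0.02, 0.0, -0.03] [-0.01, 0.9, 0.01]
[0.02, 0.01, -0.01] [0.0, 0.9, 0.01]
[0.02, 0.0, 0.01] [-0.01, 0.9, 0.01]
[0.02, 0.01, 0.03] [0.0, 0.9, 0.02]
[0.02, 0.0, 0.05] [-0.01, 0.9, 0.01]
[0.02, 0.0, 0.07] [0.0, 0.9, 0.01]
[0.0, 0.01, 0.08] [-0.01, 0.9, 0.01]
[0.01, 0.0, 0.11] [0.0, 0.9, 0.01]
[-0.01, 0.0, 0.12] [-0.01, 0.9, 0.02]
[-0.01, 0.0, 0.14] [0.0, 0.9, 0.01]
--
```

```bash
python3 -m inch '[[[0.02,0,-0.03],[0,0.9,0.01],1],[[0.02,0,-0.01],[0,0.9,0.01],1],[[0.02,0,0.01],[0,0.9,0.01],1],[[0.02,0,0.03],[0,0.9,0.01],1],[[0.02,0,0.05],[0,0.9,0.01],1],[[0.02,0,0.07],[0,0.9,0.01],1],[[0.01,0,0.08],[0,0.9,0.01],1],[[0,0,0.1],[0,0.9,0.02],1],[[0,0,0.12],[0,0.9,0.02],1],[[0,0,0.14],[0,0.9,0.02],1],[[0,0,0],[0,0,0],1]]'
python3 - <<'E'
from h import *
np.set_printoptions(precision=4,suppress=True)
s=robot.read_state();print(s['joints'])
c=camera("wrist");cv2.imwrite("pics/w1.png",c["color"][...,::-1])
print([(d["point"],d["confidence"]) for d in recognise("wrist","thrower_grip")][:3])
print(proj(c,[[.652,.0825-.015,.226],[.652,.0825+.015,.226],[.652,.0825,.226]]))
E
```

```text
time: 5.32
eef_pos: [0.4905, 0.0812, 0.3981]
orientation: [-3.137, -0.782, -0.008]
ft_force: [-0.2, -0.0, -0.0]
grip_width: 1.0
gripper_force: 0.0
[ 0.0356  0.2719  2.0274 -0.4107  0.0663  2.0115]
[([274.0, 272.2], 0.76)]
[[302.8289 242.2663]
 [253.5793 242.5551]
 [278.2034 242.4227]]
```

View pics/w1.png

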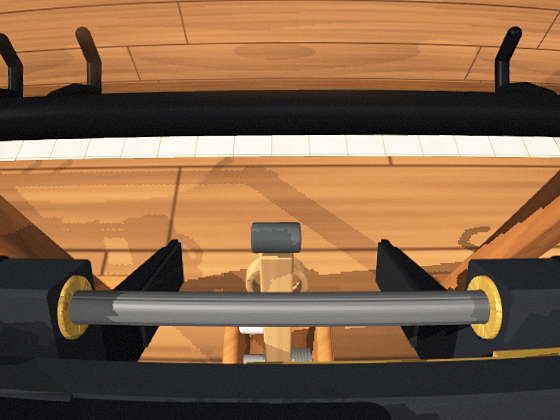

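The roller shows at (276,238), with its ends at columns 252 and 300. That's within about 1 mm of my prediction (278,242). The fingers straddle it and the rail is clear above. Joint 5 is near its limit, so I'll lessen the lean and then approach.

Run:
```python
from h import *
st=plan([((.612,.083,.272),lean(37,0),3),((.652,.083,.226),lean(37,0),4)])
```

```text
[0.11, -0.01, 0.03] [0.0, -0.53, -0.02]
[0.11, -0.01, 0.02] [0.0, -0.53, -0.03]
[0.12, 0.0, 0.03] [0.0, -0.53, -0.02]
--
[0.02, 0.0, 0.25] [0.0, 0.0, 0.0]
[0.01, 0.0, 0.26] [0.0, 0.0, 0.0]
[0.02, 0.0, 0.25] [0.0, 0.0, 0.0]
[0.02, 0.0, 0.26] [0.0, 0.0, 0.0]
--
```

```bash
python3 -m inch '[[[0.11,-0.01,0.03],[0,-0.53,-0.02],1],[[0.11,-0.01,0.03],[0,-0.53,-0.02],1],[[0.11,0,0.03],[0,-0.53,-0.02],1],[[0,0,0],[0,0,0],1]]'
python3 - <<'E'
from h import *
print(robot.read_state()['joints'])
plan([((.652,.083,.226),lean(37,0),4)])
E
```

```text
time: 5.92
eef_pos: [0.509, 0.0831, 0.4085]
orientation: [-3.139, -0.647, -0.001]
ft_force: [-0.5, 0.3, -0.2]
grip_width: 1.001
gripper_force: 0.0
[ 0.0370476   0.28410007  1.94744138 -0.07917837  0.26454378  1.67747262]
[0.02, 0.0, 0.25] [0.0, 0.0, 0.0]
[0.02, 0.0, 0.25] [-0.01, 0.0, 0.0]
[0.01, 0.0, 0.26] [0.0, -0.01, -0.01]
[0.02, 0.0, 0.25] [-0.01, 0.0, 0.0]
--
```

```bash
python3 -m inch '[[[0.02,0,0.25],[0,0,0],1],[[0.02,0,0.25],[0,0,0],1],[[0.01,0,0.26],[0,0,0],1],[[0.02,0,0.25],[0,0,0],1],[[0,0,0],[0,0,0],1],[[0,0,0],[0,0,0],-1],[[0,0,0],[0,0,0],-1],[[0,0,0],[0,0,0],-1],[[0,0,0],[0,0,0],-1],[[0,0,0],[0,0,0],-1],[[0,0,0],[0,0,0],-1]]' 30
python3 - <<'E'
from h import *
s=robot.read_state();print(s['joints'])
R=Ro.from_euler('xyz',s['orientation']);print(s['eef_pos']+R.apply([0,0,robot.grasp_offset]))
E
```

```text
time: 7.3
eef_pos: [0.5485, 0.0833, 0.362]
orientation: [-3.141, -0.645, -0.001]
ft_force: [-0.6, 0.1, 0.2]
grip_width: 0.425
gripper_force: 0.0
[ 0.03463588  0.40002813  1.91394558 -0.11055645  0.18432839  1.70775426]
[0.6514831  0.08339263 0.22506511]
```

```bash
python3 -m inch '[[[0,0,0],[0,0,0],-1],[[0,0,0],[0,0,0],-1],[[0,0,0],[0,0,0],-1],[[0,0,0],[0,0,0],-1],[[0,0,0],[0,0,0],-1],[[0,0,0],[0,0,0],-1]]' 30
python3 - <<'E'
from h import *
H=np.array([.601,.083,.085]); 
def P(th):
    a=np.radians(20)-th; return H+.150*np.array([np.sin(a),0,np.cos(a)])
print(P(0))
st=plan([(P(t),lean(l,0),1) for t,l in zip(np.linspace(.12,1.2,10),np.linspace(36,12,10))])
E
```

```text
time: 8.05
eef_pos: [0.5486, 0.0832, 0.362]
orientation: [-3.141, -0.645, -0.001]
ft_force: [0.5, -2.4, -0.4]
grip_width: 0.308
gripper_force: 30.0
[0.65230302 0.083      0.22595389]
[-0.11, 0.0, -0.24] [-0.01, -0.19, -0.01]
--
[-0.08, 0.0, -0.22] [0.0, -0.53, 0.0]
--
[-0.11, 0.0, -0.17] [0.0, -0.53, 0.0]
--
[-0.13, 0.0, -0.13] [0.0, -0.54, 0.0]
--
[-0.16, 0.0, -0.09] [0.0, -0.53, 0.0]
--
[-0.16, 0.0, -0.03] [0.0, -0.53, 0.0]
--
[-0.17, 0.0, 0.01] [0.0, -0.54, 0.0]
--
[-0.16, 0.0, 0.06] [0.0, -0.53, 0.0]
--
[-0.15, 0.0, 0.12] [0.0, -0.53, 0.0]
--
[-0.12, 0.0, 0.15] [0.0, -0.54, 0.0]
--
```

```bash
python3 -m inch '[[[-0.11,0,-0.24],[0,-0.19,0],-1],[[-0.08,0,-0.22],[0,-0.53,0],-1],[[-0.11,0,-0.17],[0,-0.53,0],-1],[[-0.13,0,-0.13],[0,-0.53,0],-1],[[-0.16,0,-0.09],[0,-0.53,0],-1]]'
python3 - <<'E'
from h import *
H=np.array([.601,.083,.085]); 
s=robot.read_state();R=Ro.from_euler('xyz',s['orientation']);g=s['eef_pos']+R.apply([0,0,robot.grasp_offset])-H
print(g,np.hypot(g[0],g[2]),np.radians(20)-np.arctan2(g[0],g[2]),s['joints'],s['torque'])
def P(th):
    a=np.radians(20)-th; return H+.150*np.array([np.sin(a),0,np.cos(a)])
plan([(P(t),lean(l,0),1) for t,l in zip(np.linspace(.72,1.56,8),np.linspace(22.5,2,8))])
E
```

```text
time: 8.68
eef_pos: [0.489, 0.0831, 0.3853]
orientation: [-3.141, -0.44, -0.0]
ft_force: [5.0, -3.9, -12.2]
grip_width: 0.313
gripper_force: 30.0
[-0.03898168  0.0002173   0.14529875] 0.1504370236404712 0.6111798180253016 [ 0.03770558  0.29640409  1.9776116  -0.03740454  0.42801843  1.63923041] [-0.65267372  0.49062594 -0.32574787]
[-0.14, 0.0, -0.02] [-0.01, -0.54, 0.0]
--
[-0.15, 0.0, 0.01] [0.0, -0.59, 0.0]
--
[-0.15, 0.0, 0.07] [0.0, -0.58, 0.0]
--
[-0.13, 0.0, 0.11] [0.0, -0.59, 0.0]
--
[-0.11, 0.0, 0.16] [0.0, -0.59, 0.0]
--
[-0.08, 0.0, 0.21] [0.0, -0.58, 0.0]
--
[-0.04, 0.0, 0.23] [0.0, -0.59, 0.0]
--
[0.0, 0.0, 0.27] [0.0, -0.58, 0.0]
--
```

```bash
python3 - <<'E'
from h import *
H=np.array([.6003,.083,.084]); 
def P(th):
    a=np.radians(20)-th; return H+.150*np.array([np.sin(a),0,np.cos(a)])
plan([(P(t),lean(l,0),1) for t,l in zip(np.linspace(.72,1.56,8),np.linspace(22.5,2,8))])
E
python3 -m inch '[[[-0.14,0,0.01],[0,-0.54,0],-1],[[-0.15,0,0.02],[0,-0.59,0],-1],[[-0.15,0,0.07],[0,-0.58,0],-1],[[-0.13,0,0.11],[0,-0.59,0],-1]]' 45
python3 - <<'E'
from h import *
H=np.array([.6003,.083,.084]); 
s=robot.read_state();R=Ro.from_euler('xyz',s['orientation']);g=s['eef_pos']+R.apply([0,0,robot.grasp_offset])-H
print(g,np.hypot(g[0],g[2]),np.radians(20)-np.arctan2(g[0],g[2]),s['joints'],s['torque'])
def P(th):
    a=np.radians(20)-th; return H+.150*np.array([np.sin(a),0,np.cos(a)])
plan([(P(t),lean(l,0),1) for t,l in zip(np.linspace(1.2,1.8,6),np.linspace(10.5,0,6))])
E
```

```text
[-0.15, 0.0, -0.01] [-0.01, -0.54, 0.0]
--
[-0.16, 0.0, 0.01] [0.0, -0.59, 0.0]
--
[-0.14, 0.0, 0.07] [0.0, -0.58, 0.0]
--
[-0.14, 0.0, 0.11] [0.0, -0.59, 0.0]
--
[-0.11, 0.0, 0.16] [0.0, -0.59, 0.0]
--
[-0.08, 0.0, 0.21] [0.0, -0.58, 0.0]
--
[-0.04, 0.0, 0.23] [0.0, -0.59, 0.0]
--
[0.0, 0.0, 0.27] [0.0, -0.58, 0.0]
--
time: 9.18
eef_pos: [0.4596, 0.0832, 0.3636]
orientation: [-3.141, -0.24, 0.001]
ft_force: [-23.3, -8.2, 28.2]
grip_width: 0.308
gripper_force: 45.0
[-0.10006919  0.00027374  0.11317505] 0.1510709582947562 1.0730818207869501 [ 0.03913102  0.30177543  2.02744989 -0.01646752  0.57308551  1.62214555] [-1.30380164  2.77719471 -0.34752166]
[-0.1, 0.0, 0.19] [0.0, -0.64, 0.01]
--
[-0.12, 0.0, 0.2] [0.0, -0.42, 0.0]
--
[-0.09, 0.0, 0.23] [0.0, -0.42, 0.0]
--
[-0.04, 0.0, 0.26] [0.0, -0.42, 0.0]
--
[-0.01, 0.0, 0.28] [0.0, -0.42, 0.0]
--
[0.04, 0.0, 0.3] [0.0, -0.42, 0.0]
--
```

```bash
python3 -m inch '[[[0,0,0],[0,0,0],-1]]'; python3 -m inch '[[[-0.02,0,-0.02],[0,0,0],-1],[[0,0,0],[0,0,0],-1]]'
```

```text
time: 9.3
eef_pos: [0.4589, 0.0832, 0.3622]
orientation: [-3.141, -0.235, 0.0]
ft_force: [-34.1, -7.7, 38.6]
grip_width: 0.312
gripper_force: 45.0
time: 9.55
eef_pos: [0.4589, 0.0832, 0.3631]
orientation: [-3.141, -0.24, 0.0]
ft_force: [-16.8, -5.9, 22.0]
grip_width: 0.315
gripper_force: 45.0
```

Run:
```python
from h import *
H=np.array([.5975,.083,.0842]); 
def P(th):
    a=np.radians(20)-th; return H+.150*np.array([np.sin(a),0,np.cos(a)])
plan([(P(t),lean(l,0),1) for t,l in zip([1.08,1.15,1.22,1.29,1.36],[13.5,12,10.5,9,7])])
```

```text
[-0.03, 0.0, 0.01] [0.0, -0.05, 0.0]
--
[-0.07, 0.0, 0.08] [0.0, -0.3, 0.0]
--
[-0.07, 0.0, 0.11] [0.0, -0.3, 0.0]
--
[-0.06, 0.0, 0.11] [0.0, -0.3, 0.0]
--
[-0.02, 0.0, 0.13] [0.0, -0.4, 0.0]
--
```

```bash
python3 -m inch '[[[-0.03,0,-0.01],[0,-0.05,0],-1],[[-0.07,0,0.08],[0,-0.3,0],-1],[[-0.07,0,0.11],[0,-0.3,0],-1]]';python3 -m inch '[[[-0.06,0,0.11],[0,-0.3,0],-1]]';  python3 -m inch '[[[0,0,0],[0,0,0],-1]]'
python3 - <<'E'
from h import *
H=np.array([.5975,.083,.0842]); 
s=robot.read_state();R=Ro.from_euler('xyz',s['orientation']);g=s['eef_pos']+R.apply([0,0,robot.grasp_offset])-H
print(g,np.hypot(g[0],g[2]),np.radians(20)-np.arctan2(g[0],g[2]),s['joints'])
c=camera("scene")
import cv2
for d in trace("scene","thrower")[:2]: print(d["point"],d["confidence"])
cv2.imwrite("pics/s2.png",cv2.resize(c["color"][150:290,190:390,::-1],None,fx=4,fy=4,interpolation=cv2.INTER_CUBIC))
E
```

```text
time: 9.93
eef_pos: [0.4526, 0.0831, 0.3496]
orientation: [-3.141, -0.185, 0.0]
ft_force: [0.7, -6.6, 2.9]
grip_width: 0.314
gripper_force: 45.0
time: 10.05
eef_pos: [0.4506, 0.0831, 0.3423]
orientation: [-3.141, -0.16, 0.0]
ft_force: [4.6, -5.8, -2.2]
grip_width: 0.312
gripper_force: 45.0
time: 10.18
eef_pos: [0.4506, 0.0831, 0.342]
orientation: [-3.141, -0.159, 0.0]
ft_force: [0.7, -6.3, 1.9]
grip_width: 0.312
gripper_force: 45.0
[-0.11974749  0.00016345  0.08865396] 0.14899324709779124 1.2825716331207953 [ 0.03907058  0.33063243  2.05650059 -0.01029404  0.59555657  1.6178189 ]
[284.9, 216.2] 0.79
```

View pics/s2.png

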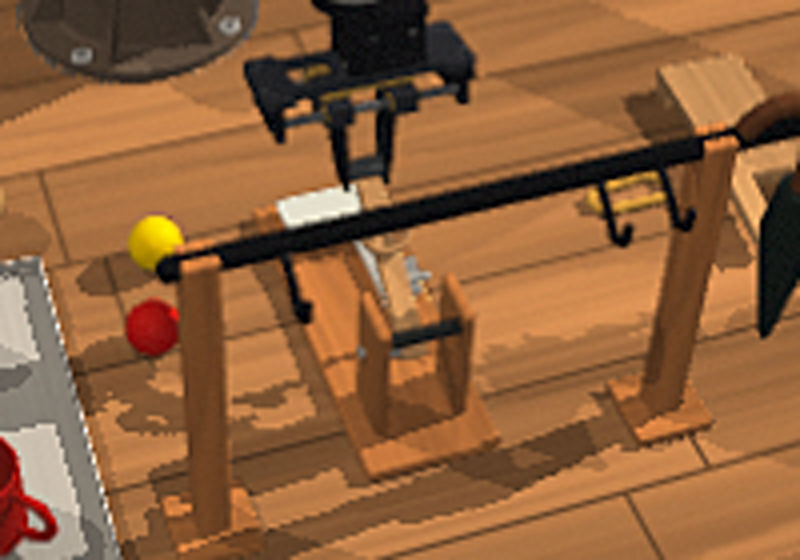

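The picture shows the arm following with the roller between the fingers (crop 368,170). The forces are now near zero, so the circle is right.

Run:
```python
from h import *
H=np.array([.5975,.083,.0842]); 
def P(th):
    a=np.radians(20)-th; return H+.149*np.array([np.sin(a),0,np.cos(a)])
plan([(P(t),lean(l,0),1) for t,l in zip([1.36,1.44,1.52,1.6,1.68,1.76,1.82],[8,7,6,5,4,3,2])])
```

```text
[-0.08, 0.0, 0.14] [-0.01, -0.23, 0.0]
--
[-0.07, 0.0, 0.16] [0.0, -0.2, 0.0]
--
[-0.06, 0.0, 0.17] [0.0, -0.2, 0.0]
--
[-0.04, 0.0, 0.18] [0.0, -0.2, 0.0]
--
[-0.02, 0.0, 0.18] [0.01, -0.2, 0.0]
--
[0.0, 0.0, 0.2] [0.0, -0.2, 0.0]
--
[0.02, 0.0, 0.14] [0.0, -0.2, 0.0]
--
```

```bash
python3 -m inch '[[[-0.08,0,0.14],[0,-0.22,0],-1],[[-0.07,0,0.16],[0,-0.2,0],-1],[[-0.06,0,0.17],[0,-0.2,0],-1]]'; python3 -m inch '[[[-0.04,0,0.18],[0,-0.2,0],-1],[[-0.02,0,0.18],[0,-0.2,0],-1],[[0,0,0],[0,0,0],-1]]'
python3 - <<'E'
from h import *
H=np.array([.5975,.083,.0842]); 
s=robot.read_state();R=Ro.from_euler('xyz',s['orientation']);g=s['eef_pos']+R.apply([0,0,robot.grasp_offset])-H
print(g,np.hypot(g[0],g[2]),np.radians(20)-np.arctan2(g[0],g[2]),s['joints'])
def P(th):
    a=np.radians(20)-th; return H+.149*np.array([np.sin(a),0,np.cos(a)])
plan([(P(t),lean(l,0),1) for t,l in zip([1.76,1.84,1.9,1.96,1.99],[3,2,1,0,0])])
E
```

```text
time: 10.65
eef_pos: [0.4426, 0.0831, 0.3126]
orientation: [-3.141, -0.108, 0.0]
ft_force: [6.4, -6.6, -1.5]
grip_width: 0.315
gripper_force: 45.0
time: 11.02
eef_pos: [0.4415, 0.0831, 0.2906]
orientation: [-3.141, -0.073, 0.0]
ft_force: [5.8, -6.9, 0.6]
grip_width: 0.31
gripper_force: 45.0
[-0.1435117   0.00018606  0.03554814] 0.14784883965400414 1.6770475096757413 [ 0.03922384  0.41678333  2.11261859 -0.00446725  0.53926895  1.61370712]
[-0.02, 0.0, 0.19] [-0.01, -0.24, 0.0]
--
[0.02, 0.0, 0.2] [0.0, -0.2, 0.0]
--
[0.04, 0.0, 0.15] [0.0, -0.2, 0.0]
--
[0.05, 0.0, 0.15] [0.0, -0.2, 0.0]
--
[0.0, 0.0, 0.07] [0.0, 0.0, 0.0]
--
```

```bash
python3 -m inch '[[[0,0,0.19],[0,-0.2,0],-1],[[0.02,0,0.2],[0,-0.2,0],-1],[[0.04,0,0.15],[0,-0.2,0],-1]]'; python3 -m inch '[[[0.04,0,0.15],[0,-0.2,0],-1],[[0.02,0,0.1],[0,0,0],-1],[[0,0,0],[0,0,0],-1]]'
python3 - <<'E'
from h import *
H=np.array([.5975,.083,.0842]); 
s=robot.read_state();R=Ro.from_euler('xyz',s['orientation']);g=s['eef_pos']+R.apply([0,0,robot.grasp_offset])-H
print(g,np.hypot(g[0],g[2]),np.radians(20)-np.arctan2(g[0],g[2]))
E
```

```text
time: 11.4
eef_pos: [0.4468, 0.0831, 0.2586]
orientation: [-3.141, -0.021, 0.0]
ft_force: [4.3, -7.7, 2.5]
grip_width: 0.311
gripper_force: 45.0
time: 11.78
eef_pos: [0.4506, 0.0831, 0.2436]
orientation: [-3.141, -0.003, 0.0]
ft_force: [4.8, -7.9, 3.0]
grip_width: 0.313
gripper_force: 45.0
[-0.14638589  0.00022094 -0.01190073] 0.14686883661594213 2.0009807381412315
```

```bash
python3 -m inch '[[[0.0,0,0.03],[0,0,0],-1],[[0,0,0],[0,0,0],-1]]'; python3 -m inch '[[[0,0,-0.06],[0,0,0],-1],[[0,0,-0.06],[0,0,0],-1],[[0,0,0],[0,0,0],-1]]';python3 -m inch '[[[-0.01,0,-0.05],[0,0,0],-1],[[0,0,0],[0,0,0],-1]]';python3 -m inch '[[[-0.01,0,-0.04],[0,0,0],-1],[[0,0,0],[0,0,0],-1]]'
```

```text
time: 12.02
eef_pos: [0.4506, 0.0831, 0.2422]
orientation: [-3.141, -0.004, 0.0]
ft_force: [4.2, -7.8, 2.4]
grip_width: 0.309
gripper_force: 45.0
time: 12.4
eef_pos: [0.4502, 0.0831, 0.2495]
orientation: [-3.141, -0.003, 0.0]
ft_force: [2.7, -8.2, 3.1]
grip_width: 0.311
gripper_force: 45.0
time: 12.65
eef_pos: [0.4499, 0.0831, 0.2526]
orientation: [-3.141, -0.004, 0.0]
ft_force: [4.0, -8.4, 1.5]
grip_width: 0.315
gripper_force: 45.0
time: 12.9
eef_pos: [0.4496, 0.0831, 0.2551]
orientation: [-3.141, -0.005, 0.0]
ft_force: [5.7, -8.0, 2.1]
grip_width: 0.312
gripper_force: 45.0
```

```bash
for i in 1 2; do :; done; python3 -m inch '[[[0,0,-0.02],[0,0,0],-1],[[0,0,0],[0,0,0],-1]]'; python3 -m inch '[[[0,0,-0.02],[0,0,0],-1],[[0,0,0],[0,0,0],-1]]'; python3 -m inch '[[[0,0,-0.02],[0,0,0],-1],[[0,0,0],[0,0,0],-1]]'
```

```text
time: 13.15
eef_pos: [0.4496, 0.0831, 0.2562]
orientation: [-3.141, -0.005, 0.0]
ft_force: [6.4, -7.6, 2.9]
grip_width: 0.317
gripper_force: 45.0
time: 13.4
eef_pos: [0.4496, 0.0831, 0.2574]
orientation: [-3.141, -0.005, 0.0]
ft_force: [5.5, -8.5, 2.5]
grip_width: 0.312
gripper_force: 45.0
time: 13.65
eef_pos: [0.4496, 0.0831, 0.2586]
orientation: [-3.141, -0.005, 0.0]
ft_force: [5.4, -7.6, 2.1]
grip_width: 0.311
gripper_force: 45.0
```

```bash
python3 -m inch '[[[0,0,-0.03],[0,0,0],-1],[[0,0,0],[0,0,0],-1]]'; python3 -m inch '[[[0,0,-0.03],[0,0,0],-1],[[0,0,0],[0,0,0],-1]]'
python3 - <<'E'
from h import *
c=camera("wrist");cv2.imwrite("pics/w2.png",c["color"][...,::-1])
c=camera("top");cv2.imwrite("pics/t2.png",cv2.resize(c["color"][110:270,220:320,::-1],None,fx=3.7,fy=3.7,interpolation=cv2.INTER_CUBIC))
E
```

```text
time: 13.9
eef_pos: [0.4496, 0.0831, 0.2604]
orientation: [-3.141, -0.005, 0.0]
ft_force: [6.0, -7.4, 1.4]
grip_width: 0.313
gripper_force: 45.0
time: 14.15
eef_pos: [0.4496, 0.0831, 0.262]
orientation: [-3.141, -0.005, 0.0]
ft_force: [7.2, -7.9, -3.2]
grip_width: 0.311
gripper_force: 45.0
```

View pics/w2.png

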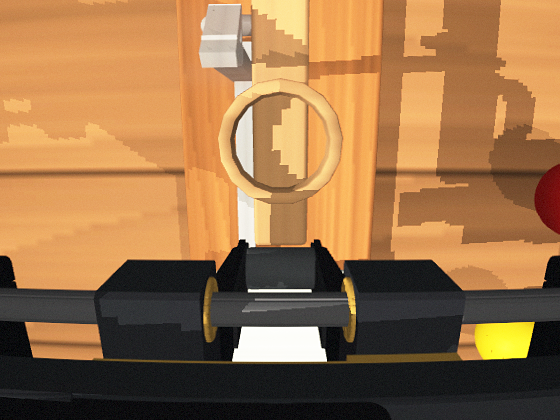

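The wrist view shows the hook head at (222,35) over the pin beside the arm, and the ring at (281,140). The force has just turned downward, so I'll confirm with one more small ease.

```bash
python3 -m inch '[[[0,0,-0.02],[0,0,0],-1],[[0,0,0],[0,0,0],-1]]'
python3 - <<'E'
from h import *
c=camera("wrist")
a=cv2.resize(c["color"][0:110,170:320,::-1],None,fx=5,fy=5,interpolation=cv2.INTER_CUBIC);cv2.imwrite("pics/w3.png",a)
E
```

```text
time: 14.5
eef_pos: [0.4496, 0.0831, 0.2629]
orientation: [-3.141, -0.005, 0.0]
ft_force: [8.8, -7.8, -8.4]
grip_width: 0.31
gripper_force: 45.0
```

View pics/w3.png

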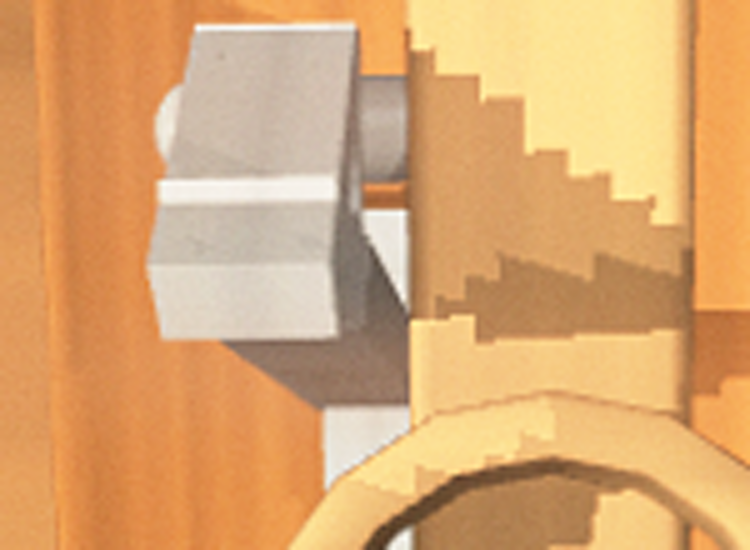

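The nose sits over the pin and pulling up is resisted (-8 N), so the arm is hooked. Now I'll relieve the load, open and lift away.

```bash
python3 -m inch '[[[0.02,0.01,0.02],[0,0,0],-1],[[0,0,0],[0,0,0],-1]]'; python3 -m inch '[[[0,0,0],[0,0,0],-0.9],[[0,0,0],[0,0,0],0.2],[[0,0,0],[0,0,0],0.2],[[0,0,0],[0,0,0],0.2],[[0,0,0],[0,0,0],0.2],[[0,0,0],[0,0,0],0.2],[[0,0,0],[0,0,0],0.2]]' 10
python3 - <<'E'
from h import *
c=camera("wrist");r=recognise("wrist","thrower_grip");print(r[:1])
print(robot.read_state()['ft_force'])
E
```

```text
time: 14.8
eef_pos: [0.4502, 0.0828, 0.2615]
orientation: [-3.141, -0.002, 0.0]
ft_force: [4.0, -2.7, -1.3]
grip_width: 0.308
gripper_force: 45.0
time: 15.68
eef_pos: [0.4501, 0.0828, 0.2611]
orientation: [-3.141, -0.001, -0.0]
ft_force: [-0.6, -0.3, -0.7]
grip_width: 0.6
gripper_force: 0.0
[{'point': [278.6, 141.6], 'confidence': 0.59}]
[-0.15641414 -0.30445856  0.59777445]
```

```bash
python3 -m inch '[[[0,0,-0.3],[0,0,0],0.2],[[0,0,-0.7],[0,0,0],0.2],[[0,0,-0.7],[0,0,0],0.2],[[0,0,-0.7],[0,0,0],1],[[0,0,0],[0,0,0],1]]'
python3 - <<'E'
from h import *
np.set_printoptions(precision=4,suppress=True)
c=camera("wrist");w=cv2.resize(c["color"][...,::-1],None,fx=1,fy=1);cv2.imwrite("pics/w4.png",w)
for t in("thrower_seat","thrower_grip"):
  for d in recognise("wrist",t)[:2]: print(t,d)
print(proj(c,[[.507,.083,.103],[.45,.083,.09]]))
# ring by ellipse / Hough
g=cv2.medianBlur(cv2.cvtColor(c["color"],cv2.COLOR_RGB2GRAY),3)
h=cv2.HoughCircles(g,cv2.HOUGH_GRADIENT,1.5,40,param1=100,param2=40,minRadius=25,maxRadius=75)
print(h)
plan([((.45,-.08,.26),lean(0,0),4),((.436,-.269,.20),lean(0,0),5)])
E
```

```text
time: 16.4
eef_pos: [0.45, 0.0827, 0.4076]
orientation: [-3.141, -0.006, -0.0]
ft_force: [0.7, 0.2, 0.0]
grip_width: 0.753
gripper_force: 0.0
thrower_seat {'point': [279.4, 111.3], 'confidence': 0.91}
thrower_grip {'point': [281.4, 115.5], 'confidence': 0.7}
[[280.483  133.2487]
 [280.4166 203.4402]]
[[[393.75 224.25  74.05]
  [315.75 111.75  69.1 ]
  [468.75 167.25  26.05]
  [435.75 207.75  74.05]
  [287.25 255.75  70.75]
  [494.25 200.25  62.5 ]
  [273.75 129.75  34.3 ]
  [477.75 110.25  74.05]
  [398.25 116.25  44.35]
  [396.75 315.75  54.25]
  [309.75 164.25  44.35]
  [429.75 267.75  31.  ]
  [257.25  39.75  37.6 ]
  [ 20.25 228.75  41.2 ]
  [153.75 318.75  45.85]
  [309.75  48.75  36.1 ]]]
[0.0, 0.68, -0.11] [0.0, 0.0, 0.0]
[0.0, 0.68, -0.12] [0.0, 0.0, 0.0]
[0.0, 0.67, -0.11] [-0.01, 0.01, 0.0]
[0.0, 0.68, -0.11] [0.0, 0.0, 0.0]
--
[-0.05, 0.63, 0.2] [0.0, 0.0, 0.0]
[-0.04, 0.63, 0.2] [0.0, 0.0, 0.0]
[-0.05, 0.63, 0.2] [0.0, 0.0, 0.0]
[-0.04, 0.63, 0.2] [0.0, 0.0, 0.0]
[-0.05, 0.63, 0.2] [0.0, 0.0, 0.0]
--
```

View pics/w4.png

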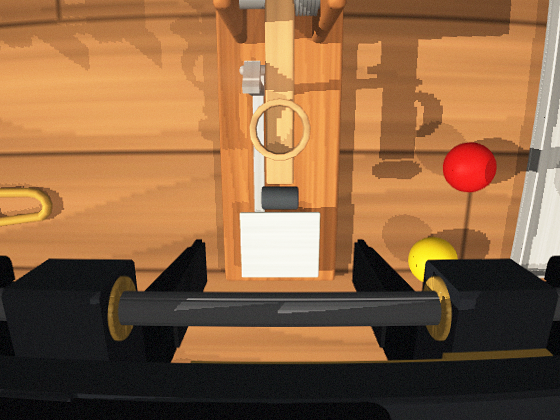

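The arm stays hooked on its own. The seat ring is centred at (279.5,128.5), the roller is at (280,198) and the pedal is untouched. On to the ball.

```bash
python3 - <<'E'
from h import *
c=camera("wrist");print(atz(c,[279.5,128.5],.103),atz(c,[280,198],.087))
E
python3 -m inch '[[[0,0.68,-0.11],[0,0,0],1],[[0,0.68,-0.11],[0,0,0],1],[[0,0.68,-0.11],[0,0,0],1],[[0,0.68,-0.11],[0,0,0],1],[[-0.05,0.63,0.2],[0,0,0],1],[[-0.05,0.63,0.2],[0,0,0],1],[[-0.05,0.63,0.2],[0,0,0],1],[[-0.04,0.63,0.2],[0,0,0],1],[[-0.04,0.63,0.2],[0,0,0],1],[[0,0,0],[0,0,0],1]]'
python3 - <<'E'
from h import *
c=camera("wrist");cv2.imwrite("pics/w5.png",c["color"][...,::-1])
for d in trace("wrist","ball_center")[:3]:
    m=d["pixels"].astype(np.uint8);cn=max(cv2.findContours(m,0,2)[0],key=cv2.contourArea)
    (x,y),r=cv2.minEnclosingCircle(cn);print(d["confidence"],d["point"],(x,y),r,atz(c,[x,y],.034),atz(c,[x+r,y],.034)[:2])
    print(np.median(c["color"][d["pixels"]],0))
E
```

```text
[0.50839691 0.08359346 0.103     ] [0.45228029 0.08320234 0.087     ]
time: 17.85
eef_pos: [0.4359, -0.2714, 0.369]
orientation: [-3.139, 0.002, -0.003]
ft_force: [-0.4, 0.9, 0.3]
grip_width: 1.0
gripper_force: 0.0
0.87 [383.5, 343.3] (383.5, 355.0) 35.62663269042969 [ 0.27481163 -0.3717963   0.034     ] [ 0.27379314 -0.40781761]
[134.  55.  11.]
0.85 [81.3, 252.4] (77.30188751220703, 258.0) 27.953506469726562 [ 0.37761952 -0.0823836   0.034     ] [ 0.37790571 -0.10947047]
[161. 128.  19.]
0.76 [93.7, 153.2] (91.05555725097656, 154.38888549804688) 30.279151916503906 [ 0.47274044 -0.10848554  0.034     ] [ 0.47233661 -0.13533368]
[169.  21.  19.]
```

View pics/w5.png

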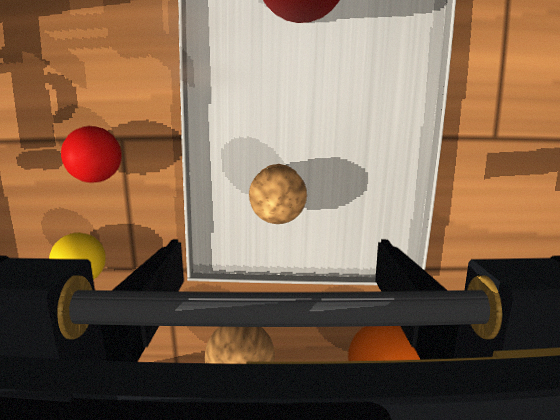

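The real ball shows at (278,194), radius about 29 px, on the tray floor; the mug is at the top edge, and the larger cork one is outside the tray.

Run:
```python
from h import *
c=camera("wrist");B=atz(c,[278,194],.034);print(B,atz(c,[307,194],.034))
plan([((B[0],B[1],.11),lean(0,0),3),((B[0],B[1],.037),lean(0,0),4)])
```

```text
[ 0.43761896 -0.26658451  0.034     ] [ 0.43760493 -0.29156273  0.034     ]
[0.01, -0.01, 0.5] [-0.01, 0.0, 0.0]
[0.01, -0.01, 0.49] [0.0, 0.0, 0.0]
[0.0, -0.02, 0.5] [-0.01, 0.01, 0.0]
--
[0.0, 0.0, 0.3] [0.0, 0.0, 0.0]
[0.0, 0.0, 0.31] [0.0, 0.0, 0.0]
[0.0, 0.0, 0.3] [0.0, 0.0, 0.0]
[0.0, 0.0, 0.31] [0.0, 0.0, 0.0]
--
```

```bash
python3 -m inch '[[[0.01,-0.02,0.5],[0,0,0],1],[[0.01,-0.02,0.5],[0,0,0],1],[[0,-0.02,0.5],[0,0,0],1],[[0,0,0.3],[0,0,0],1],[[0,0,0.3],[0,0,0],1],[[0,0,0.3],[0,0,0],1],[[0,0,0.3],[0,0,0],1],[[0,0,0],[0,0,0],1],[[0,0,0],[0,0,0],-1],[[0,0,0],[0,0,0],-1],[[0,0,0],[0,0,0],-1],[[0,0,0],[0,0,0],-1]]' 12
python3 -m inch '[[[0,0,0],[0,0,0],-1],[[0,0,0],[0,0,0],-1],[[0,0,0],[0,0,0],-1],[[0,0,0],[0,0,0],-1],[[0,0,0],[0,0,0],-1],[[0,0,0],[0,0,0],-1],[[0,0,0],[0,0,0],-1]]'
```

```text
time: 19.5
eef_pos: [0.4375, -0.2658, 0.2095]
orientation: [-3.141, -0.001, -0.0]
ft_force: [1.1, 0.1, -0.2]
grip_width: 0.635
gripper_force: 0.0
time: 20.38
eef_pos: [0.4379, -0.2669, 0.2102]
orientation: [3.139, -0.004, -0.0]
ft_force: [-2.0, -8.3, 8.7]
grip_width: 0.519
gripper_force: 12.0
```

```bash
python3 -m inch '[[[0,0,-0.2],[0,0,0],-1],[[0,0,-0.6],[0,0,0],-1],[[0,0,-0.8],[0,0,0],-1],[[0,0,-0.8],[0,0,0],-1],[[0,0,-0.8],[0,0,0],-1],[[0,0,0],[0,0,0],-1]]'
python3 - <<'E'
from h import *
plan([((.508,.0835,.22),lean(0,0),9)])
E
```

```text
time: 21.12
eef_pos: [0.4373, -0.2656, 0.4047]
orientation: [3.139, -0.005, 0.0]
ft_force: [0.5, 0.1, -2.2]
grip_width: 0.518
gripper_force: 12.0
[0.13, -0.65, 0.02] [0.0, -0.01, 0.0]
[0.13, -0.64, 0.03] [0.01, 0.0, 0.0]
[0.13, -0.65, 0.02] [0.0, -0.01, 0.0]
[0.13, -0.65, 0.03] [0.0, -0.01, 0.0]
[0.13, -0.64, 0.02] [0.01, 0.0, 0.0]
[0.14, -0.65, 0.02] [0.0, -0.01, 0.0]
[0.13, -0.65, 0.03] [0.0, -0.01, 0.0]
[0.13, -0.64, 0.02] [0.01, 0.0, 0.0]
[0.13, -0.65, 0.03] [0.0, -0.01, 0.0]
--
```

```bash
python3 -m inch '[[[0.13,-0.4,0.02],[0,0,0],-1],[[0.13,-0.65,0.02],[0,0,0],-1],[[0.13,-0.65,0.02],[0,0,0],-1],[[0.13,-0.65,0.02],[0,0,0],-1],[[0.13,-0.65,0.02],[0,0,0],-1],[[0.13,-0.65,0.02],[0,0,0],-1],[[0.13,-0.65,0.02],[0,0,0],-1],[[0.13,-0.65,0.02],[0,0,0],-1],[[0.13,-0.65,0.02],[0,0,0],-1],[[0.01,-0.25,0.02],[0,0,0],-1],[[0,0,0],[0,0,0],-1]]'
python3 - <<'E'
from h import *
c=camera("wrist");cv2.imwrite("pics/w6.png",c["color"][...,::-1])
for d in trace("wrist","thrower_seat")[:2]:
    ys,xs=np.nonzero(d["pixels"]);print(d["confidence"],xs.min(),xs.max(),ys.min(),ys.max())
print(proj(c,[[.508,.0835,.103],[.485,.0835,.103],[.531,.0835,.103],[.508,.0605,.103],[.508,.1065,.103]]))
for d in trace("wrist","ball_center")[:3]:print(d["confidence"],d["point"])
plan([((.508,.0835,.128),lean(0,0),6)])
E
```

```text
time: 22.5
eef_pos: [0.5079, 0.0854, 0.3888]
orientation: [-3.141, 0.001, 0.001]
ft_force: [-0.4, 0.2, -0.4]
grip_width: 0.519
gripper_force: 12.0
0.96 242 314 53 227
[[283.40086993 210.67479083]
 [283.27890157 240.39522042]
 [283.52342997 179.66024046]
 [314.79967671 210.70925307]
 [251.98769264 210.63883924]]
0.92 [277.8, 264.7]
0.9 [475.6, 226.8]
[0.0, 0.0, 0.25] [0.0, 0.0, 0.0]
[0.0, 0.0, 0.25] [0.0, 0.0, 0.0]
[0.0, 0.01, 0.25] [0.0, 0.0, -0.01]
[0.0, 0.0, 0.25] [-0.01, 0.0, 0.0]
[0.0, 0.0, 0.25] [0.0, 0.0, 0.0]
[0.0, 0.0, 0.25] [0.0, 0.0, 0.0]
--
```

View pics/w6.png

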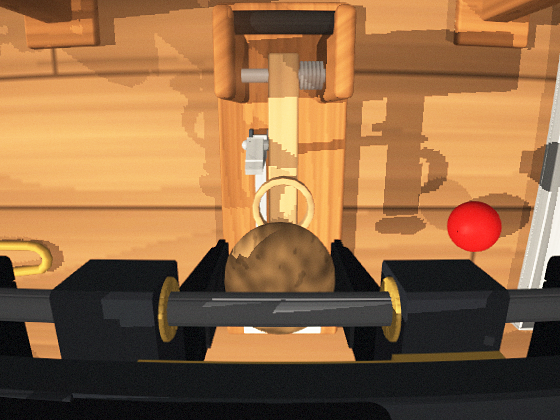

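The ball is held at (280,278). The ring spans columns 253–314 and its top edge is at row 177, within 2 mm of prediction, and the arm is still hooked. Lowering now.

```bash
python3 -m inch '[[[0.01,0.02,0.3],[0,0,0],-1],[[0.01,0.01,0.4],[0,0,0],-1],[[0,0,0.4],[0,0,0],-1],[[0,0,0.3],[0,0,0],-1],[[0,0,0.08],[0,0,0],-1],[[0,0,0],[0,0,0],-1]]'; python3 -m inch '[[[0,0,0.03],[0,0,0],-1],[[0,0,0],[0,0,0],-1]]'
```

```text
time: 23.4
eef_pos: [0.5096, 0.0828, 0.301]
orientation: [-3.141, -0.001, -0.001]
ft_force: [0.4, 0.8, -0.5]
grip_width: 0.52
gripper_force: 12.0
time: 23.65
eef_pos: [0.5095, 0.0833, 0.2994]
orientation: [-3.141, -0.002, -0.0]
ft_force: [0.8, -1.1, -0.6]
grip_width: 0.517
gripper_force: 12.0
```

```bash
python3 -m inch '[[[0,0,0.03],[0,0,0],-1],[[0,0,0],[0,0,0],-1]]'; python3 -m inch '[[[0,0,0.02],[0,0,0],-1],[[0,0,0],[0,0,0],-1]]';  python3 -m inch '[[[0,0,0.02],[0,0,0],-1],[[0,0,0],[0,0,0],-1]]'
```

```text
time: 23.9
eef_pos: [0.5096, 0.0834, 0.2974]
orientation: [-3.141, -0.002, 0.0]
ft_force: [0.6, -0.9, 1.6]
grip_width: 0.519
gripper_force: 12.0
time: 24.15
eef_pos: [0.5095, 0.0833, 0.2959]
orientation: [-3.141, -0.001, -0.0]
ft_force: [0.4, -0.6, 2.0]
grip_width: 0.519
gripper_force: 12.0
time: 24.4
eef_pos: [0.5095, 0.0834, 0.2947]
orientation: [-3.141, -0.0, -0.0]
ft_force: [0.9, -0.6, 2.1]
grip_width: 0.522
gripper_force: 12.0
```

Contact; the ball is seated and pressing on the arm's spring. I'll ease up 2 mm and open gently.

```bash
python3 -m inch '[[[0,0,-0.02],[0,0,0],-1],[[0,0,-0.015],[0,0,0],-1],[[0,0,0],[0,0,0],-1]]' 4;  python3 -m inch '[[[0,0,0],[0,0,0],0.15],[[0,0,0],[0,0,0],0.25],[[0,0,0],[0,0,0],0.35],[[0,0,0],[0,0,0],0.45],[[0,0,0],[0,0,0],0.5],[[0,0,0],[0,0,0],0.5],[[0,0,0],[0,0,0],0.5]]'; python3 -m inch '[[[0,0,-0.15],[0,0,0],0.5],[[0,0,-0.3],[0,0,0],0.5],[[0,0,-0.6],[0,0,0],0.5],[[0,0,-0.8],[0,0,0],0.5],[[0,0,-0.5],[0,0,0],0.5],[[0,0,0],[0,0,0],0.5],[[0,0,0],[0,0,0],0.5]]'
python3 - <<'E'
from h import *
s=robot.read_state()
c=camera("wrist");cv2.imwrite("pics/w7.png",c["color"][...,::-1])
print(proj(c,[[.509,.0835,.120],[.509,.0585,.12],[.4523,.083,.087]]))
for d in trace("wrist","ball_center")[:3]:
    m=d["pixels"].astype(np.uint8);cn=max(cv2.findContours(m,0,2)[0],key=cv2.contourArea)
    print(d["confidence"],cv2.minEnclosingCircle(cn),np.median(c["color"][d["pixels"]],0))
for t in("top","scene"):
    C=camera(t); print(t,[(d["point"],round(d["confidence"],2)) for d in recognise(t,"ball_center")],proj(C,[[.509,.0835,.12]]), recognise(t,"mug")[:1])
E
```

```text
time: 24.78
eef_pos: [0.5096, 0.0833, 0.297]
orientation: [-3.141, -0.001, -0.0]
ft_force: [2.6, -0.6, 1.9]
grip_width: 0.525
gripper_force: 4.0
time: 25.65
eef_pos: [0.5095, 0.0833, 0.2969]
orientation: [-3.141, -0.001, -0.0]
ft_force: [0.4, 0.1, 0.1]
grip_width: 0.748
gripper_force: 0.0
time: 26.52
eef_pos: [0.5091, 0.0832, 0.4374]
orientation: [-3.141, 0.0, -0.0]
ft_force: [0.7, 0.4, -0.2]
grip_width: 0.749
gripper_force: 0.0
[[280.34421456 201.30814481]
 [311.04510601 201.302704  ]
 [280.77589962 251.96734622]]
0.66 ((280.55499267578125, 200.45188903808594), 31.054698944091797) [207. 151.  88.]
0.66 ((280.0, 117.0), 54.129573822021484) [204. 148.  96.]
0.59 ((413.1144714355469, 282.222900390625), 10.045300483703613) [221. 181.  27.]
top [([377.6, 282.7], 0.81), ([431.8, 285.2], 0.76), ([331.7, 214.8], 0.74), ([324.8, 249.2], 0.51)] [[268.99600109 196.00987875]] [{'point': [389.5, 165.1], 'confidence': 0.97}]
scene [([224.4, 231.6], 0.73), ([179.1, 197.3], 0.6), ([145.5, 209.3], 0.6), ([283.9, 211.4], 0.45), ([228.1, 210.0], 0.43), ([281.8, 234.8], 0.36)] [[282.74373099 207.06929103]] [{'point': [185.4, 274.7], 'confidence': 0.55}]
```

The ball is seen at (280.6,200.5), radius 31 px, against a predicted (280.3,201.3) and 30.7 px. So it is seated at the right height, the arm is hooked, and the gripper is clear.

```bash
python3 -c "
from cell import robot
print(robot.hand_in())"
```

```text
the job is handed in; nothing more can be done
None
```

The launcher is ready and the job is handed in: the arm is hooked on its catch, the cork ball is in the seat and the gripper is clear, at about 27 s of the 70 s. I didn't touch the mug, the carabiner or the boot jack. The one rough spot was side load on the roller while drawing the arm back: the wrist force read about 52 N (limit 120 N) before I corrected the path.

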